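# Press the bushing, sort the handle by its wood, reload the jig

### The arm

A 7-joint arm with a two-finger parallel gripper is mounted at the origin on the work surface. World frame = base frame: x ahead of the robot, y to its left, z up, the work surface at z = 0. Lengths are in mm, angles in rad, forces in N, time in s.
With the tool pointing down it reaches from about 400 to 875 mm from the base axis. Payload 4.4 kg.
Tool frame: the origin (TCP) lies midway between the tips of the shut fingers; the grasp point (between the pads) lies 19 mm behind it (ctrl.grip_point_offset is the distance from the TCP to the grasp point, in mm); z points along the fingers, y is the line along which they close (so a half turn about z gives the same grasp; the last joint's range is limited). The gripper opens to 85 mm and grips with 20 to 120 N. Pads are 22 mm wide; open, the fingers measure 114 mm over their backs; the gripper's body (76 mm by 85 mm) begins 54 mm behind the grasp point. The pads swing forward as they close: fully open they stand 13 mm farther back than shut.
Start: joints at [-1.37, 0.628, 0.038, 1.517, -0.027, 0.996, -0.02], TCP at [171.345, 627.024, 231.313] pointing down, gripper open.
Joint ranges: [-3.06, 3.06], [-0.37, 2.12], [-1.25, 1.32], [0.18, 2.47], [-1.1, 4.24], [0.23, 1.98], [-2.94, 2.94]. Speed limits (rad/s): [2.57, 2.57, 3.14, 3.14, 3.14, 3.14, 3.14].

### API

Orientations are given as [roll, pitch, yaw] about the fixed x, y, z axes, in that order (R = Rz(yaw) Ry(pitch) Rx(roll)).
In Python, from cell import ctrl gives the robot as it stands.
- The arm moves only by the shell command python3 nudge.py 'ROWS'. ROWS is a JSON list of rows, 1 to 12 of them, each an object with the fields x, y, z (the shift in shares of the most that a row can go, 1 being 50 mm), rx, ry, rz (a rotation vector in units of 0.05 rad), aperture (the finger opening in mm); a field left out counts as zero (the opening has to be given); each row shifts and turns the commanded pose from where the row before left it, along the tool's axes as they then stand; what a row does not reach is not made up. A row lasts 1/10 s, in which the tool goes at most 50 mm and 0.15 rad, less where a joint would pass 70% of its speed; a pose out of reach is approached as far as the arm can. The fingers move at their own pace and stop on an object; the grip force is fixed at half the most. Time passes only in rows, so rows that do not move let the fingers close. It prints the time, the measured TCP pose, the force, the opening and the grip force at its end. Input that does not fit is refused with a message, and nothing moves.
- ctrl.read_state(): the state, without advancing time (a new reading comes with each control period).
- ctrl.get_image(name): name is "scene" or "side" or "wrist"; returns the picture (480x640x3 uint8, blue, green, red); there is no depth.
- ctrl.calibration(name): a dict with "fx", "fy", "cx", "cy" (pixels), "rvec" (rotation vector, rad) and "tvec" (3), from world to camera coordinates, as OpenCV has them; the wrist camera has in their place "hand_eye" (4x4, takes a point from camera to tool coordinates, whose origin is the TCP and whose axes are the flange's). Camera axes: x right, y down, z forward; pixel columns grow to the right and rows downward; lengths in mm; the calibration is good to about 2 mm. A picture is of the moment at which its call begins: read the wrist's pose just before it. calibration takes no time and is no camera call.
- ctrl.finish_job(): hands the job in; it is judged then, once.
The state is a dict: "clock": time; "qpos": joint angles; "qd": joint speeds; "tau": joint torques, N m; "eef_pos": TCP position; "tool_rot": TCP orientation; "force": force on the tool from outside, world axes, zero at the start; "torque": the same for the moment, N m; "width": finger opening in mm; "gripper_force": force on a finger pad.
Only numpy, scipy, OpenCV 4.12 (cv2) and the standard library are available. Lean on these libraries where they do the work, as an engineer would, in place of code of your own. Each camera call takes 0.05 s, during which the arm holds its last target. There are 200 camera calls.

### The job

The wooden handle clamped in the press jig has its brass bushing standing proud: press the bushing fully home, stopping gently once its flange sits on the wood, then slide the clamp fully back and lay that handle flat, bushing up, in the tray bay whose sample tile is of the same wood (pale or dark). Then move the other handle from the waiting place into the empty jig, fully down between the stops and the same way round, leaving its bushing unpressed and the clamp open. Do not disturb the other things on the bench.

Things in the scene. Friction and masses are not known exactly. Their poses are not given: they have to be found in the camera images.
- station: press station, fixed: grey base plate 240 x 270, 15 thick, with a blue jig on its +y half and a waiting place on its -y half, parallel and 130 mm apart. Origin on the bench under it, x towards the clamp end, y from waiting place to jig. Its place and yaw vary (yaw within 0.22 rad), and it may be on the robot's left or right
- jig_place (a point): point on the jig's bed (15 mm above the bench) under the middle of a loaded handle; axes as the station's. Small aluminium stops 8 mm high leave 4 mm free on each side and each end; between them, at the middle of the handle, the sides are free for fingers
- waiting_place (a point): the same point of the waiting place: same height, same stops, no clamp
- clamp (a joint): steel hold-down tongue 26 wide, 8 thick, that slides along the station's +x over the +x end of the handle in the jig, its underside 2 mm above the handle. 0 = over the handle by 18 mm (at the start), 0.04 = fully back, clear of the handle by 22 mm. Friction about 2.5 N; stays where it is left
- clamp_knob (a point): top centre of the clamp's red knob: upright, 16 in diameter, 28 high; this point is 77 mm above the bench and moves with the clamp. It can be pinched from above
- handle_pale: pale wooden handle, loose, 0.1 to 0.24 kg: a bar with half-round ends, 120 long (x) x 46 wide (y) x 24 high. Origin: centre of its underside, z up. Its bushing is 37 mm from the centre to -x; two small dark marks on its +x half. Starts in the jig or in the waiting place (varies), its x along the station's x. Grip it across its width at the middle
- handle_dark: dark brown wooden handle, loose, 0.1 to 0.24 kg: a bar with half-round ends, 120 long (x) x 46 wide (y) x 24 high. Origin: centre of its underside, z up. Its bushing is 37 mm from the centre to -x; two small dark marks on its +x half. Starts in the jig or in the waiting place (varies), its x along the station's x. Grip it across its width at the middle
- bushing_pale (a joint): brass bushing captive in the pale handle: slides down into the wood, m. 0 = proud by 8 mm, 0.008 = home, flange on the wood; starts at 0 to 0.002. Goes down against about 8 N of steady friction, stays where left, and stops on its flange, where the force rises sharply (stop at about 14 N)
- bushing_dark (a joint): brass bushing captive in the dark handle: slides down into the wood, m. 0 = proud by 8 mm, 0.008 = home, flange on the wood; starts at 0 to 0.002. Goes down against about 8 N of steady friction, stays where left, and stops on its flange, where the force rises sharply (stop at about 14 N)
- bushing_pale_top (a point): top centre of the pale handle's bushing flange (24 in diameter, 3 thick): 35 mm above the handle's underside when the joint is 0, 27 mm when home
- bushing_dark_top (a point): the same point of the dark handle's bushing
- tray: finished-work tray, fixed, with two bays side by side in y, each 150 (x) x 110 (y) inside, floor 6 above the bench, walls 22 high and 6 thick, and along its +x edge a ledge 30 high that carries the sample tiles. Origin on the bench under the middle of the bays. Its place and yaw vary (within 0.22 rad); it stands on the other side from the station
- sample_pale: wood sample tile, pale, 40 x 70 x 8, fixed on the tray's ledge; marks the green-floored bay in front of it. Origin: centre of its underside, 30 mm above the bench; axes as the tray's. The middle of its bay's floor is at x -107, y 0, z -24 mm in its frame. Which bay it marks varies
- sample_dark: wood sample tile, dark brown, 40 x 70 x 8, fixed on the tray's ledge; marks the green-floored bay in front of it. Origin: centre of its underside, 30 mm above the bench; axes as the tray's. The middle of its bay's floor is at x -107, y 0, z -24 mm in its frame. Which bay it marks varies
- pot: small open steel cup, 48 in diameter, 35 high, standing on the station behind the waiting place (centre 95 mm to +x, 65 mm to -y of the station's origin); origin under it. Leave alone
- offcut: wood offcut 50 x 50 x 22, origin under it. Leave alone
- hammer: hammer lying on the bench. Leave alone
- screwdriver: screwdriver lying on the bench. Leave alone
- glue: white glue bottle, 60 in diameter, 160 high, origin under it. Leave alone
- roundboard: round wooden board, 170 in diameter, 18 thick, origin under it. Leave alone

How it is judged (in metres and radians):
On the way, in this order (a step that is already met when the one before it is completed fails the run):
1. the bushing of the handle clamped in the jig is pressed home, with the clamp still over it ((((x of handle_pale in the frame of jig_place between -0.01 and 0.01 m and y of handle_pale in the frame of jig_place between -0.01 and 0.01 m and z of handle_pale in the frame of jig_place between -0.004 and 0.004 m and angle between the x axis of handle_pale and the x axis of jig_place, either way round below 0.15 rad and angle between handle_pale's own z axis and vertical below 0.08 rad and x of bushing_pale_top in the frame of jig_place below -0.02 m) and value of joint bushing_pale above 0.0065 m and value of joint clamp below 0.01 m) or ((x of handle_dark in the frame of jig_place between -0.01 and 0.01 m and y of handle_dark in the frame of jig_place between -0.01 and 0.01 m and z of handle_dark in the frame of jig_place between -0.004 and 0.004 m and angle between the x axis of handle_dark and the x axis of jig_place, either way round below 0.15 rad and angle between handle_dark's own z axis and vertical below 0.08 rad and x of bushing_dark_top in the frame of jig_place below -0.02 m) and value of joint bushing_dark above 0.0065 m and value of joint clamp below 0.01 m))), for 0.1 s.
2. the clamp is slid back, the handle still in the jig ((((x of handle_pale in the frame of jig_place between -0.01 and 0.01 m and y of handle_pale in the frame of jig_place between -0.01 and 0.01 m and z of handle_pale in the frame of jig_place between -0.004 and 0.004 m and angle between the x axis of handle_pale and the x axis of jig_place, either way round below 0.15 rad and angle between handle_pale's own z axis and vertical below 0.08 rad and x of bushing_pale_top in the frame of jig_place below -0.02 m) and value of joint bushing_pale above 0.0065 m and value of joint clamp above 0.03 m) or ((x of handle_dark in the frame of jig_place between -0.01 and 0.01 m and y of handle_dark in the frame of jig_place between -0.01 and 0.01 m and z of handle_dark in the frame of jig_place between -0.004 and 0.004 m and angle between the x axis of handle_dark and the x axis of jig_place, either way round below 0.15 rad and angle between handle_dark's own z axis and vertical below 0.08 rad and x of bushing_dark_top in the frame of jig_place below -0.02 m) and value of joint bushing_dark above 0.0065 m and value of joint clamp above 0.03 m))), for 0.1 s.
3. the pressed handle lies flat in the bay of its own wood, let go ((((x of handle_pale in the frame of sample_pale between -0.132 and -0.082 m and y of handle_pale in the frame of sample_pale between -0.038 and 0.038 m and z of handle_pale in the frame of sample_pale between -0.029 and -0.019 m and angle between handle_pale's own z axis and vertical below 0.08 rad) and value of joint bushing_pale above 0.0065 m and linear speed of handle_pale below 0.02 m/s and contact force between the fingers and handle_pale below 0.2 N) or ((x of handle_dark in the frame of sample_dark between -0.132 and -0.082 m and y of handle_dark in the frame of sample_dark between -0.038 and 0.038 m and z of handle_dark in the frame of sample_dark between -0.029 and -0.019 m and angle between handle_dark's own z axis and vertical below 0.08 rad) and value of joint bushing_dark above 0.0065 m and linear speed of handle_dark below 0.02 m/s and contact force between the fingers and handle_dark below 0.2 N))), for 0.2 s.
4. the other handle is down in the jig (((value of joint bushing_pale above 0.0065 m and (x of handle_dark in the frame of jig_place between -0.01 and 0.01 m and y of handle_dark in the frame of jig_place between -0.01 and 0.01 m and z of handle_dark in the frame of jig_place between -0.004 and 0.004 m and angle between the x axis of handle_dark and the x axis of jig_place, either way round below 0.15 rad and angle between handle_dark's own z axis and vertical below 0.08 rad and x of bushing_dark_top in the frame of jig_place below -0.02 m)) or (value of joint bushing_dark above 0.0065 m and (x of handle_pale in the frame of jig_place between -0.01 and 0.01 m and y of handle_pale in the frame of jig_place between -0.01 and 0.01 m and z of handle_pale in the frame of jig_place between -0.004 and 0.004 m and angle between the x axis of handle_pale and the x axis of jig_place, either way round below 0.15 rad and angle between handle_pale's own z axis and vertical below 0.08 rad and x of bushing_pale_top in the frame of jig_place below -0.02 m)))), for 0.2 s.
At the end, for the whole second after the job is handed in: First handle: bushing home within 1.5 mm, flat (5 deg) in the bay of its own wood, within 25 (x) and 38 mm (y) of its middle. Other: in the jig within 10 mm, down within 4 mm, aligned 0.15 rad, bushing away from the clamp and pressed under 3 mm. Clamp back over 30 mm. Both let go, at rest ((((x of handle_pale in the frame of sample_pale between -0.132 and -0.082 m and y of handle_pale in the frame of sample_pale between -0.038 and 0.038 m and z of handle_pale in the frame of sample_pale between -0.029 and -0.019 m and angle between handle_pale's own z axis and vertical below 0.08 rad) and value of joint bushing_pale above 0.0065 m and (x of handle_dark in the frame of jig_place between -0.01 and 0.01 m and y of handle_dark in the frame of jig_place between -0.01 and 0.01 m and z of handle_dark in the frame of jig_place between -0.004 and 0.004 m and angle between the x axis of handle_dark and the x axis of jig_place, either way round below 0.15 rad and angle between handle_dark's own z axis and vertical below 0.08 rad and x of bushing_dark_top in the frame of jig_place below -0.02 m) and value of joint bushing_dark below 0.003 m and value of joint clamp above 0.03 m and linear speed of each of handle_pale, handle_dark below 0.02 m/s) or ((x of handle_dark in the frame of sample_dark between -0.132 and -0.082 m and y of handle_dark in the frame of sample_dark between -0.038 and 0.038 m and z of handle_dark in the frame of sample_dark between -0.029 and -0.019 m and angle between handle_dark's own z axis and vertical below 0.08 rad) and value of joint bushing_dark above 0.0065 m and (x of handle_pale in the frame of jig_place between -0.01 and 0.01 m and y of handle_pale in the frame of jig_place between -0.01 and 0.01 m and z of handle_pale in the frame of jig_place between -0.004 and 0.004 m and angle between the x axis of handle_pale and the x axis of jig_place, either way round below 0.15 rad and angle between handle_pale's own z axis and vertical below 0.08 rad and x of bushing_pale_top in the frame of jig_place below -0.02 m) and value of joint bushing_pale below 0.003 m and value of joint clamp above 0.03 m and linear speed of each of handle_dark, handle_pale below 0.02 m/s))); the robot touches nothing.
It fails at once if another thing on the bench is pushed by more than 20 mm (distance of any of pot, offcut, hammer, screwdriver, glue, roundboard from where it was at the start of the episode above 0.02 m).
It fails at once if a handle is pressed into the station with more than 80 N (contact force between any of handle_pale, handle_dark and station above 80 N).
It also fails if it takes over 69 s, if anything falls off the work surface, if the arm or the gripper's body presses on something with over 40 N, if the wrist force passes 120 N, or if a joint passes its speed limit or range.

## Working session

There is one attempt and no reset: what is moved stays moved. The work goes in short steps, Python scripts to look and compute and a shell command to move; the robot and the scene stay as the last step left them, time stands still between calls to the robot, and variables do not carry over. Pictures are saved under pics/ and viewed, at most 10 in all, crops included, and the job is handed in when it is done.

```bash
ls; mkdir -p pics; cat > h.py <<'E'
import numpy as np, cv2
from scipy.spatial.transform import Rotation as R
from cell import ctrl
def cam(name):
    c=ctrl.calibration(name); K=np.array([[c['fx'],0,c['cx']],[0,c['fy'],c['cy']],[0,0,1.]])
    if 'hand_eye' in c:
        s=ctrl.read_state(); T=np.eye(4); T[:3,:3]=R.from_euler('xyz',s['tool_rot']).as_matrix(); T[:3,3]=s['eef_pos']
        M=T@np.array(c['hand_eye']); return K,M[:3,:3],M[:3,3]
    Rw=cv2.Rodrigues(np.array(c['rvec'],float))[0]; return K,Rw.T,-Rw.T@np.array(c['tvec'],float).ravel()
def ray(C,uv,z):
    K,A,o=C; uv=np.atleast_2d(uv).astype(float); d=np.c_[uv,np.ones(len(uv))]@np.linalg.inv(K).T@A.T
    return o+d*((z-o[2])/d[:,2])[:,None]
def proj(C,P):
    K,A,o=C; p=(np.atleast_2d(P)-o)@A@K.T; return p[:,:2]/p[:,2:]
def st():
    s=ctrl.read_state(); return s
E
python3 - <<'E'
from h import *
s=st(); print({k:np.round(v,3).tolist() for k,v in s.items()})
for n in ('scene','side'):
    C=cam(n); print(n,C[2],C[0][0,0]); im=ctrl.get_image(n); cv2.imwrite(f'pics/{n}0.png',im)
E
```

```text
cell.py
nudge.py
pics
{'clock': 0.0, 'qpos': [-1.37, 0.629, 0.038, 1.518, -0.027, 0.996, -0.02], 'qd': [0.001, -0.002, 0.001, 0.0, 0.001, -0.0, 0.0], 'tau': [-0.0, -56.34, 1.227, -19.345, 0.011, 0.01, -0.0], 'eef_pos': [171.143, 626.418, 230.389], 'tool_rot': [-3.14, 0.0, 2.875], 'force': [0.568, -0.493, 1.277], 'torque': [0.053, -0.032, 0.062], 'gripper_force': 0.0, 'width': 85.483}
scene [1040.0333897  -468.44056794 1143.57281715] 520.5142383739293
side [ 161.64858916 1070.99826741 1023.46779228] 616.3148138295827
```

View pics/scene0.png

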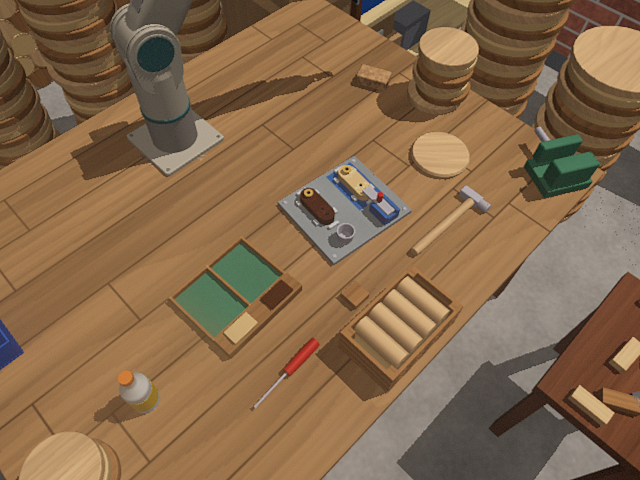

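View pics/side0.png

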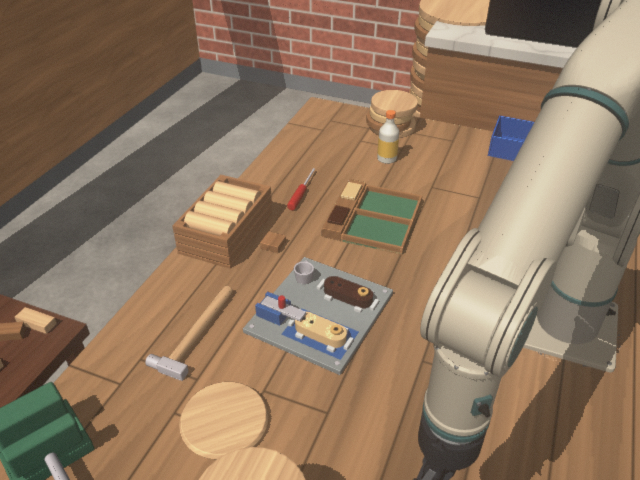

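The scene shows the pale handle clamped in the jig: its bushing is near (350,169) and the knob near (380,197). The dark handle waits at (318,206). In the tray, the pale tile is near (240,328) and the dark tile near (277,294). I'll measure these by colour.

```bash
python3 - <<'E'
from h import *
def blob(m,roi,k=1):
    z=np.zeros_like(m); x0,y0,x1,y1=roi; z[y0:y1,x0:x1]=m[y0:y1,x0:x1]
    n,l,s,c=cv2.connectedComponentsWithStats(z); i=1+np.argsort(-s[1:,4])[:k]; return [(c[j].round(1).tolist(),int(s[j,4])) for j in i]
rois={'scene':dict(st=(270,150,420,270),tr=(160,230,310,360)),'side':dict(st=(240,255,400,375),tr=(315,175,430,255))}
for n in rois:
    im=cv2.imread(f'pics/{n}0.png'); hsv=cv2.cvtColor(im,cv2.COLOR_BGR2HSV); C=cam(n)
    H,S,V=cv2.split(hsv); r=rois[n]
    red=(((H<6)|(H>174))&(S>150)&(V>90)).astype(np.uint8); 
    for c,a in blob(red,r['st'],1): print(n,'knob',c,a,ray(C,c,63).round(1))
    grn=((H>60)&(H<90)&(S>60)).astype(np.uint8)
    for c,a in blob(grn,r['tr'],2): print(n,'bay',c,a,ray(C,c,6).round(1))
    dark=((H<20)&(V<90)&(S>80)).astype(np.uint8); pale=((H>12)&(H<25)&(V>190)).astype(np.uint8)
    for w,m in(('dark',dark),('pale',pale)):
        for c,a in blob(m,r['tr'],1): print(n,w,'tile',c,a,ray(C,c,38).round(1))
        for c,a in blob(m,r['st'],1): print(n,w,'handle',c,a,ray(C,c,39).round(1))
    x0,y0,x1,y1=r['st']; g=((S<60)&(V>60)).astype(np.uint8); z=np.zeros_like(g); z[y0:y1,x0:x1]=g[y0:y1,x0:x1]
    z=cv2.morphologyEx(z,cv2.MORPH_OPEN,np.ones((3,3)))
    cs=max(cv2.findContours(z,cv2.RETR_EXTERNAL,cv2.CHAIN_APPROX_NONE)[0],key=cv2.contourArea)
    b=cv2.approxPolyDP(cv2.convexHull(cs),6,True)[:,0]; P=ray(C,b,15)
    print(n,'plate',b.tolist(),P[:,:2].round(0).tolist(),np.linalg.norm(P-np.roll(P,1,0),axis=1).round(0))
E
```

```text
scene knob [379.9, 196.0] 37 [[588.  234.7  63. ]]
scene bay [245.0, 272.9] 1918 [[ 488.5 -147.     6. ]]
scene bay [215.3, 298.5] 1292 [[ 491.8 -243.9    6. ]]
scene dark tile [275.8, 294.6] 468 [[ 598.7 -142.2   38. ]]
scene dark handle [317.5, 207.6] 595 [[489.3 105.2  39. ]]
scene pale tile [240.3, 327.1] 470 [[ 602.8 -255.1   38. ]]
scene pale handle [354.1, 178.3] 379 [[489.4 245.   39. ]]
scene plate [[354, 156], [410, 211], [332, 263], [278, 201]] [[422.0, 320.0], [657.0, 286.0], [623.0, 24.0], [388.0, 57.0]] [265. 237. 265. 237.]
side knob [280.9, 300.5] 43 [[589.5 229.   63. ]]
side bay [377.8, 229.7] 1002 [[ 488.1 -152.     6. ]]
side bay [388.4, 204.7] 761 [[ 494.7 -267.8    6. ]]
side dark tile [339.4, 215.2] 170 [[ 589.4 -133.    38. ]]
side dark handle [347.6, 294.1] 514 [[469.7 133.1  39. ]]
side pale tile [350.5, 190.1] 228 [[ 600.9 -250.6   38. ]]
side pale handle [320.1, 329.6] 908 [[487.3 254.6  39. ]]
side plate [[303, 258], [392, 290], [340, 373], [243, 331]] [[622.0, 34.0], [386.0, 59.0], [414.0, 327.0], [648.0, 301.0]] [269. 237. 270. 235.]
```

```bash
cat >> h.py <<'E'
def to(p,yaw):
    """tool-axis shift and turn from measured pose to TCP at p, tool down, yaw"""
    s=st(); A=R.from_euler('xyz',s['tool_rot']); B=R.from_euler('xyz',[np.pi,0,yaw])
    print('t',round(s['clock'],2),'at',np.round(s['eef_pos'],1),'yaw',round(s['tool_rot'][2],3),'F',np.round(s['force'],1),'go',A.inv().apply(np.array(p)-s['eef_pos']).round(1),'rv',(A.inv()*B).as_rotvec().round(3))
E
python3 - <<'E'
from h import *
print(np.round(ctrl.calibration('wrist')['hand_eye'],3), cam('wrist')[0])
to([500,180,280],3.01)
E
```

```text
[[  -0.      -0.953   -0.303   76.595]
 [   1.      -0.       0.      -0.786]
 [  -0.      -0.303    0.953 -141.141]
 [   0.       0.       0.       1.   ]] [[420.74476731   0.         313.62502361]
 [  0.         420.74476731 240.68600345]
 [  0.           0.           1.        ]]
t 0.1 at [171.2 626.5 230.5] yaw 2.875 F [0.4 0.4 0.3] go [-434.9 -344.1  -48.9] rv [-0.002 -0.    -0.135]
```
Camera at TCP + (76.6 tool x, 0, -141): tool x = -station x, so camera at TCP x 76 to -x, looking tilted: forward = -0.303 tool x... (camera z → tool (-0.303,0,0.953)). So looks toward TCP. Height 280+141=421 ⇒ at z=30 aim offset: 391*0.318=124 → -47 beyond TCP in tool x → +47 station x. FOV: 640/420*410 = 620 mm wide along tool y, 460 tall. Good. With TCP (460,180,280) views centre at ~ (505,175). Fingers obstruct? OK.

Units first: shifts go in shares of 50 mm and turns go in units of 0.05 rad. So -5 mm is -0.1, -4 mm is -0.08, -0.075 rad is -1.5.

```bash
python3 nudge.py '[{"x": -0.4,"y": -0.36,"z": -0.08,"aperture": 85},{"x": -0.72,"y": -0.64,"z": -0.08,"aperture": 85},{"x": -0.72,"y": -0.64,"z": -0.1,"aperture": 85},{"x": -0.72,"y": -0.64,"z": -0.1,"aperture": 85},{"x": -0.72,"y": -0.64,"z": -0.1,"aperture": 85},{"x": -0.72,"y": -0.64,"z": -0.1,"aperture": 85},{"x": -0.72,"y": -0.64,"z": -0.1,"aperture": 85},{"x": -0.72,"y": -0.64,"z": -0.1,"aperture": 85},{"x": -0.72,"y": -0.64,"z": -0.1,"aperture": 85},{"x": -0.72,"y": -0.64,"z": -0.08,"aperture": 85},{"x": -0.72,"y": -0.64,"z": -0.04,"rz": -1.2,"aperture": 85},{"x": -0.32,"y": -0.32,"rz": -1.5,"aperture": 85}]'
python3 nudge.py '[{"aperture": 85},{"aperture": 85}]'
python3 - <<'E'
from h import *
to([460,180,280],3.01); np.save('pose1.npy',np.array([*st()['eef_pos'],*st()['tool_rot']]))
cv2.imwrite('pics/w1.png',ctrl.get_image('wrist'))
E
```

```text
clock: 1.3
eef_pos: [463.4, 177.1, 280.5]
tool_rot: [-3.14, 0.002, 3.007]
force: [0.0, 0.4, 0.3]
width: 84.8
gripper_force: 0.0
clock: 1.5
eef_pos: [460.9, 181.7, 280.0]
tool_rot: [3.141, -0.001, 3.008]
force: [-0.9, 0.5, 0.1]
width: 85.2
gripper_force: 0.0
t 1.5 at [460.9 181.7 280. ] yaw 3.008 F [-0.9  0.5  0.1] go [ 0.6 -1.8 -0. ] rv [ 0.    -0.001 -0.002]
```

View pics/w1.png

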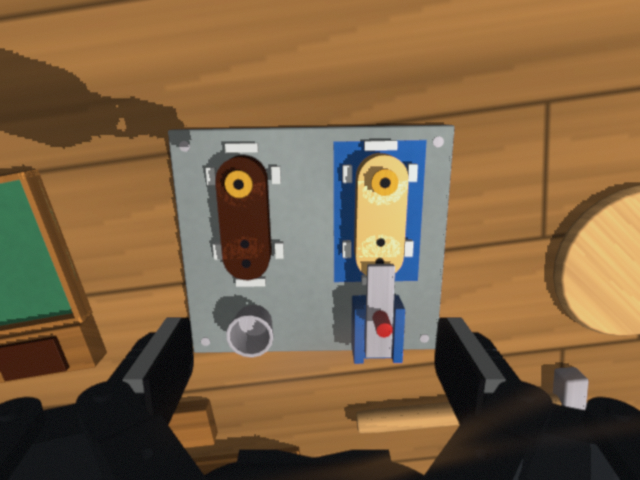

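The wrist view shows the dark bushing near (238,184), the pale bushing near (385,183), and the knob top near (384,331). The plate corners are near (170,130), (453,127), (437,350) and (192,352). The station's +x runs down the image.

```bash
cat > m.py <<'E'
from h import *
def meas(im,C,side=False):
    H,S,V=cv2.split(cv2.cvtColor(im,cv2.COLOR_BGR2HSV))
    g=((S<60)&(V>70)).astype(np.uint8); g[:100]=0;g[365:]=0;g[:,:150]=0;g[:,470:]=0
    blue=((H>100)&(H<125)&(S>120)).astype(np.uint8); blue[:100]=0;blue[365:]=0
    g=cv2.morphologyEx(g,cv2.MORPH_OPEN,np.ones((5,5)))
    c=max(cv2.findContours(g,cv2.RETR_EXTERNAL,cv2.CHAIN_APPROX_NONE)[0],key=cv2.contourArea)
    P=ray(C,c[:,0],15)[:,:2].astype(np.float32); r=cv2.minAreaRect(P); print('plate',np.round(r[0],1),np.round(r[1],1),round(r[2],2), cv2.boundingRect(c))
    c=cv2.findContours(((H<6)|(H>174)).astype(np.uint8)*((S>150)&(V>90)).astype(np.uint8),cv2.RETR_EXTERNAL,cv2.CHAIN_APPROX_NONE)[0]
    for k in c:
        if cv2.contourArea(k)>60: print('red',cv2.boundingRect(k))
    br=((H>14)&(H<24)&(S>190)&(V>170)).astype(np.uint8)
    for k in cv2.findContours(br,cv2.RETR_EXTERNAL,cv2.CHAIN_APPROX_NONE)[0]:
        if 250<cv2.contourArea(k)<1500 and 150<k[0,0,0]<470:
            k=cv2.convexHull(k); (e,d,a)=cv2.fitEllipse(k); print('brass',np.round(e,1),np.round(d,1),'@50',ray(C,e,50).round(1)[0],'@42',ray(C,e,42).round(1)[0])
    dk=((V<75)&(S>90)&(H<25)).astype(np.uint8); pl=((H>12)&(H<28)&(V>150)&(S<185)).astype(np.uint8)
    for n,m in (('dark',dk),('pale',pl)):
        m[:140]=0; m[290:]=0; m[:,:190 if n=='dark' else 330]=0; m[:,300 if n=='dark' else 430:]=0
        k=max(cv2.findContours(m,cv2.RETR_EXTERNAL,cv2.CHAIN_APPROX_NONE)[0],key=cv2.contourArea)
        r=cv2.minAreaRect(ray(C,k[:,0],39)[:,:2].astype(np.float32)); print(n,np.round(r[0],1),np.round(r[1],1),round(r[2],2),cv2.boundingRect(k))
    br=((S<40)&(V>150)).astype(np.uint8); br[:120]=0; br[300:]=0
    for k in cv2.findContours(br,cv2.RETR_EXTERNAL,cv2.CHAIN_APPROX_NONE)[0]:
        if 80<cv2.contourArea(k)<700:
            e=cv2.minAreaRect(k)[0]; print('stop',np.round(e),ray(C,e,23).round(1)[0])
im=cv2.imread('pics/w1.png'); meas(im,cam('wrist'))
E
python3 m.py
```

```text
plate [524.9 172.4] [268.2 249.7] 83.41 (169, 125, 285, 234)
red (377, 323, 16, 14)
brass [238.1 183.8] [25.5 26.9] @50 [439.6 117.1  50. ] @42 [440.8 115.5  42. ]
dark [475.4 113.6] [ 47.2 118.1] 83.74 (216, 156, 55, 123)
pale [488.4 242.8] [ 47.7 111.6] 82.75 (356, 155, 53, 117)
stop [250. 284.] [546.6 105.2  23. ]
stop [408. 248.] [530.  267.8  23. ]
stop [412. 176.] [457.5 276.3  23. ]
```

```bash
python3 - <<'E'
from h import *
im=cv2.imread('pics/w1.png'); C=cam('wrist')
H,S,V=cv2.split(cv2.cvtColor(im,cv2.COLOR_BGR2HSV))
c=im[160:206,362:408]; print('pale hsv', [ (int(H[y,x]),int(S[y,x]),int(V[y,x])) for x,y in ((385,173),(376,183),(394,183),(385,193),(385,183),(380,215))])
m=((H>14)&(H<24)&(S>165)&(V>120)).astype(np.uint8); m[:160]=0;m[205:]=0;m[:,:365]=0;m[:,408:]=0
k=max(cv2.findContours(m,cv2.RETR_EXTERNAL,cv2.CHAIN_APPROX_NONE)[0],key=cv2.contourArea); e,d,a=cv2.fitEllipse(cv2.convexHull(k)); print(e,d,cv2.boundingRect(k),ray(C,e,50).round(1))
print('knob',ray(C,(384.5,331),77).round(1))
M=((V<70)).astype(np.uint8)
for x0,x1,y0,y1 in ((360,400,234,254),(372,398,172,194),(225,250,174,194)):
    ys,xs=np.nonzero(M[y0:y1,x0:x1]); 
    if len(xs): e=(xs.mean()+x0,ys.mean()+y0); print('dark spot',np.round(e,1),len(xs),ray(C,e,39).round(1),ray(C,e,50).round(1))
b=((H>100)&(H<125)&(S>120)).astype(np.uint8); k=max(cv2.findContours(cv2.morphologyEx(b,cv2.MORPH_OPEN,np.ones((3,3))),cv2.RETR_EXTERNAL,cv2.CHAIN_APPROX_NONE)[0],key=cv2.contourArea); print('blue',cv2.boundingRect(k))
v=cv2.resize(im[110:370,160:460],None,fx=2.4,fy=2.2); cv2.imwrite('pics/w1c.png',v)
E
```

```text
pale hsv [(20, 195, 228), (20, 192, 227), (21, 189, 233), (21, 195, 228), (135, 15, 35), (21, 120, 233)]
(384.03369140625, 181.72096252441406) (25.530414581298828, 26.65384864807129) (371, 169, 27, 26) [[454.8 245.6  50. ]]
knob [[587.6 230.9  77. ]]
dark spot [380.1 242. ] 37 [[514.1 238.8  39. ]] [[510.4 237.4  50. ]]
dark spot [384.7 182.5] 59 [[457.8 247.8  39. ]] [[455.6 246.2  50. ]]
dark spot [236.8 183.6] 71 [[440.9 113.7  39. ]] [[439.3 115.9  50. ]]
blue (334, 141, 37, 141)
```

```bash
python3 - <<'E'
from h import *
to([455.2,245.9,75],3.029)
E
```

```text
t 1.55 at [460.4 182.7 280. ] yaw 3.01 F [ 0.1  0.1 -0.2] go [ 13.2  61.9 205. ] rv [ 0.    -0.001 -0.019]
```

Scaled: 38 mm is 0.76, 34 mm is 0.68, -0.019 rad is -0.38.

```bash
python3 nudge.py '[{"x": 0.04,"y": 0.16,"z": 0.4,"aperture": 0},{"x": 0.04,"y": 0.18,"z": 0.68,"aperture": 0},{"x": 0.06,"y": 0.24,"z": 0.76,"aperture": 0},{"x": 0.06,"y": 0.24,"z": 0.76,"aperture": 0},{"x": 0.06,"y": 0.24,"z": 0.76,"aperture": 0},{"y": 0.18,"z": 0.5,"aperture": 0},{"z": 0.24,"rz": -0.38,"aperture": 0},{"aperture": 0},{"aperture": 0},{"aperture": 0}]'
python3 - <<'E'
from h import *
to([455.2,245.9,52],3.029); C=cam('wrist')
im=ctrl.get_image('wrist'); cv2.imwrite('pics/w2.png',im); print(proj(C,[455.2,245.9,50]),proj(C,st()['eef_pos']))
E
```

```text
clock: 2.55
eef_pos: [457.3, 245.1, 76.7]
tool_rot: [3.14, 0.002, 3.028]
force: [0.4, -0.3, -1.0]
width: -0.1
gripper_force: 0.0
t 2.55 at [457.3 245.1  76.7] yaw 3.028 F [ 0.4 -0.3 -1. ] go [ 2.2  0.5 24.7] rv [ 0.001  0.002 -0.001]
[[316.86153813 287.11790003]] [[315.99886981 321.77322808]]
```

View pics/w2.png

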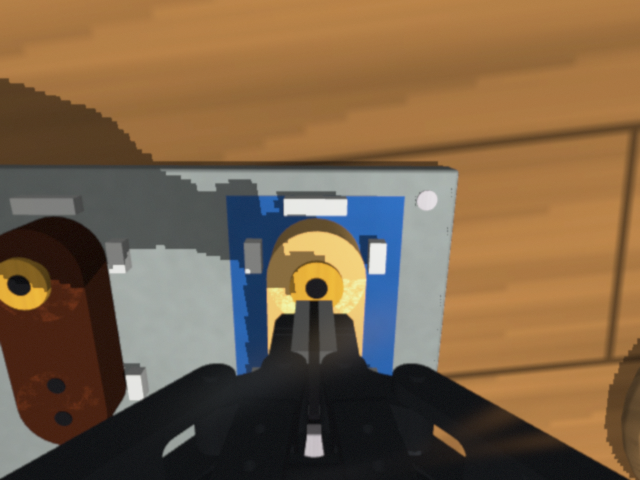

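The close view puts the bushing hole at (316,288), against a predicted (317,287), so the aim is good. I'll descend onto it.

Scaled: 8 mm is 0.16, 5 mm is 0.1.

```bash
python3 nudge.py '[{"x": 0.02,"z": 0.16,"aperture": 0},{"x": 0.02,"y": 0.01,"z": 0.16,"aperture": 0},{"z": 0.1,"aperture": 0},{"z": 0.04,"aperture": 0},{"z": 0.02,"aperture": 0},{"aperture": 0}]'
python3 nudge.py '[{"z": 0.02,"aperture": 0},{"z": 0.02,"aperture": 0},{"aperture": 0}]'
python3 nudge.py '[{"z": 0.02,"aperture": 0},{"z": 0.02,"aperture": 0},{"aperture": 0}]'
```

```text
clock: 3.2
eef_pos: [454.5, 245.7, 51.1]
tool_rot: [-3.141, -0.0, 3.029]
force: [-0.4, 0.2, 0.9]
width: -0.2
gripper_force: 0.0
clock: 3.5
eef_pos: [454.6, 245.8, 49.4]
tool_rot: [3.141, 0.0, 3.029]
force: [0.1, -1.0, 1.0]
width: 0.1
gripper_force: 0.3
clock: 3.8
eef_pos: [454.6, 245.8, 47.8]
tool_rot: [3.141, 0.0, 3.029]
force: [-1.0, 0.2, 4.9]
width: -0.1
gripper_force: 2.8
```

Scaled: 1 mm is 0.02.

```bash
python3 nudge.py '[{"z": 0.02,"aperture": 0},{"z": 0.02,"aperture": 0},{"aperture": 0}]'
python3 nudge.py '[{"z": 0.02,"aperture": 0},{"z": 0.02,"aperture": 0},{"aperture": 0}]'
```

```text
clock: 4.1
eef_pos: [454.6, 245.8, 45.9]
tool_rot: [3.141, 0.0, 3.029]
force: [-1.3, -0.0, 5.9]
width: -0.5
gripper_force: 3.1
clock: 4.4
eef_pos: [454.6, 245.8, 43.9]
tool_rot: [3.141, 0.0, 3.029]
force: [-1.9, -0.4, 5.6]
width: 0.1
gripper_force: 3.1
```

Scaled: 1 mm is 0.02.

```bash
python3 nudge.py '[{"z": 0.02,"aperture": 0},{"aperture": 0}]'
```

```text
clock: 4.6
eef_pos: [454.6, 245.8, 42.9]
tool_rot: [3.141, 0.0, 3.029]
force: [-1.7, -0.5, 7.0]
width: -0.1
gripper_force: 3.2
```

Scaled: 0.5 mm is 0.01.

```bash
python3 nudge.py '[{"z": 0.01,"aperture": 0},{"aperture": 0}]'; python3 nudge.py '[{"z": 0.01,"aperture": 0},{"aperture": 0}]'
```

```text
clock: 4.8
eef_pos: [454.6, 245.8, 42.4]
tool_rot: [3.141, 0.0, 3.029]
force: [-0.6, 0.0, 6.4]
width: -0.2
gripper_force: 3.5
clock: 5.0
eef_pos: [454.6, 245.8, 42.1]
tool_rot: [3.141, 0.0, 3.029]
force: [-1.5, -0.9, 7.8]
width: 0.5
gripper_force: 4.0
```

Scaled: 0.5 mm is 0.01.

```bash
python3 nudge.py '[{"z": 0.01,"aperture": 0},{"aperture": 0}]'
```

```text
clock: 5.2
eef_pos: [454.6, 245.8, 42.0]
tool_rot: [3.141, 0.001, 3.029]
force: [-1.7, -1.4, 11.9]
width: 0.3
gripper_force: 6.3
```

```bash
python3 nudge.py '[{"z": 0.006,"aperture": 0},{"aperture": 0}]'
```

```text
clock: 5.4
eef_pos: [454.6, 245.8, 42.0]
tool_rot: [3.141, 0.001, 3.029]
force: [-2.6, -1.1, 14.7]
width: -0.1
gripper_force: 7.8
```

The force rose sharply at z = 42.0, so the bushing is home. Next I'll rise, move in behind the knob, and push the clamp back with shut fingers.

```bash
python3 nudge.py '[{"z": -0.2,"aperture": 0},{"z": -0.6,"aperture": 0},{"x": -0.4,"aperture": 0},{"x": -0.6,"aperture": 0},{"x": -0.6,"aperture": 0},{"x": -0.4,"aperture": 0},{"x": -0.08,"z": 0.2,"aperture": 0},{"z": 0.24,"aperture": 0},{"aperture": 0}]'; python3 - <<'E'
from h import *
to([587.6,230.9,58],3.029); C=cam('wrist')
im=ctrl.get_image('wrist'); cv2.imwrite('pics/w3.png',im)
E
```

```text
clock: 6.3
eef_pos: [554.3, 233.7, 56.0]
tool_rot: [-3.139, -0.006, 3.03]
force: [-0.4, -0.2, 0.5]
width: -0.3
gripper_force: 0.0
t 6.3 at [554.3 233.7  56. ] yaw 3.03 F [-0.4 -0.2  0.5] go [-33.4   0.9  -2.2] rv [-0.003 -0.006  0.001]
```

View pics/w3.png

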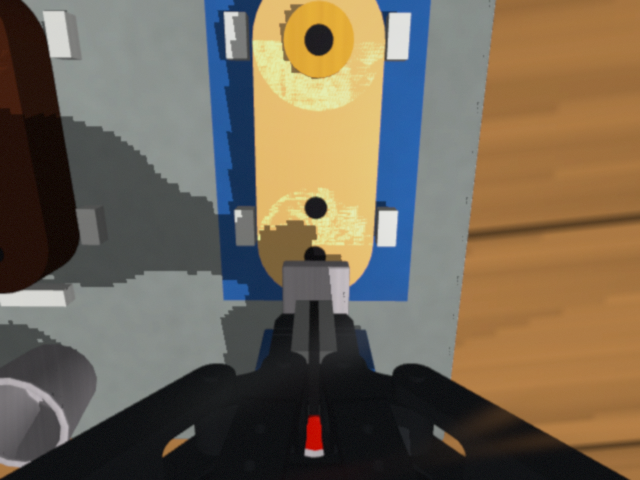

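The bushing at (318,40) looks seated, and the knob is straight ahead of the shut fingers. I'll push along the station's +x.

Scaled: -4 mm is -0.08, -6 mm is -0.12.

```bash
python3 nudge.py '[{"x": -0.12,"aperture": 0},{"x": -0.08,"aperture": 0},{"x": -0.08,"aperture": 0},{"x": -0.08,"aperture": 0},{"x": -0.08,"aperture": 0},{"x": -0.08,"aperture": 0},{"aperture": 0}]'
python3 nudge.py '[{"x": -0.08,"aperture": 0},{"x": -0.08,"aperture": 0},{"x": -0.08,"aperture": 0},{"x": -0.08,"aperture": 0},{"x": -0.06,"aperture": 0},{"x": -0.06,"aperture": 0},{"aperture": 0}]'
```

```text
clock: 7.05
eef_pos: [584.6, 231.1, 58.6]
tool_rot: [3.141, 0.001, 3.028]
force: [-1.2, 0.5, -0.5]
width: 0.3
gripper_force: 0.1
clock: 7.75
eef_pos: [606.3, 228.4, 58.4]
tool_rot: [3.141, 0.001, 3.028]
force: [-0.9, 0.7, -0.3]
width: -0.3
gripper_force: 0.4
```

```bash
python3 nudge.py '[{"x": -0.04,"aperture": 0},{"x": -0.04,"aperture": 0},{"x": -0.04,"aperture": 0},{"aperture": 0}]'
python3 nudge.py '[{"x": -0.04,"aperture": 0},{"x": -0.02,"aperture": 0},{"aperture": 0}]'
```

```text
clock: 8.15
eef_pos: [608.7, 228.2, 58.4]
tool_rot: [-3.14, -0.006, 3.029]
force: [-7.7, 0.4, 5.9]
width: -0.1
gripper_force: 4.0
clock: 8.45
eef_pos: [608.8, 228.2, 58.2]
tool_rot: [-3.139, -0.011, 3.03]
force: [-13.2, 0.5, 9.7]
width: 0.2
gripper_force: 6.8
```

The clamp is at its stop, because the force rose at x = 608.8. I'll back off, go above the handle and check the aim.

Scaled: -20 mm is -0.4, -10 mm is -0.2.

```bash
python3 nudge.py '[{"x": 0.12,"aperture": 0},{"x": 0.08,"z": -0.2,"aperture": 0},{"x": 0.2,"z": -0.6,"aperture": 0},{"x": 0.52,"z": -0.4,"aperture": 85},{"x": 0.6,"z": -0.2,"aperture": 85},{"x": 0.6,"aperture": 85},{"x": 0.28,"aperture": 85},{"aperture": 85},{"aperture": 85}]'; python3 - <<'E'
from h import *
to([492,241.7,14.5],3.029); C=cam('wrist')
im=ctrl.get_image('wrist'); cv2.imwrite('pics/w4.png',im); print(proj(C,[[492,241.7,39],[455.2,245.9,42],[514,238.8,39]]))
E
```

```text
clock: 9.35
eef_pos: [497.2, 241.2, 129.4]
tool_rot: [3.14, 0.003, 3.028]
force: [0.8, 0.8, 0.7]
width: 84.5
gripper_force: 0.0
t 9.35 at [497.2 241.2 129.4] yaw 3.028 F [0.8 0.8 0.7] go [  5.6  -0.2 114.9] rv [ 0.001  0.003 -0.001]
[[314.7791861  236.80088348]
 [314.8684501  173.18614053]
 [314.08926191 272.59897913]]
```

View pics/w4.png

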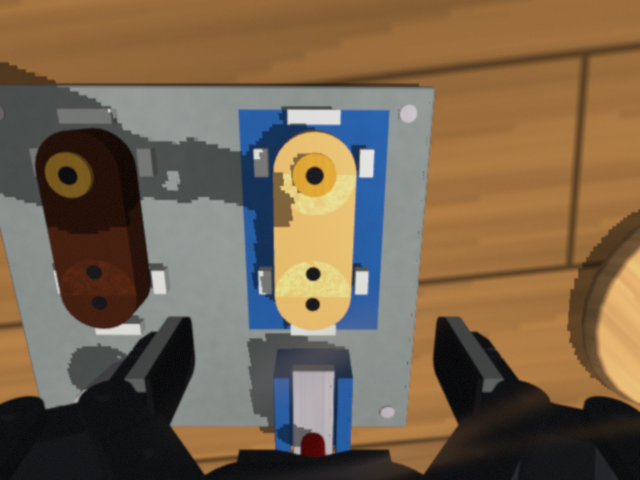

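The clamp is clear, and the pale bushing is at (314,175), within 2 px of the prediction. Descend and grip.

```bash
python3 - <<'E'
from h import *
C=cam('wrist'); im=cv2.imread('pics/w4.png'); H,S,V=cv2.split(cv2.cvtColor(im,cv2.COLOR_BGR2HSV))
b=((S<40)&(V>110)).astype(np.uint8); b[:100]=0;b[340:]=0
b=((S<25)&(V>205)).astype(np.uint8); b[:100]=0;b[340:]=0
for k in cv2.findContours(b,cv2.RETR_EXTERNAL,cv2.CHAIN_APPROX_NONE)[0]:
    if cv2.contourArea(k)>60: e=cv2.minAreaRect(k)[0]; print('stop',cv2.boundingRect(k),ray(C,e,23).round(1)[0])
for n,(x0,y0,x1,y1) in dict(db=(50,160,90,192),dm1=(86,264,103,280),dm2=(92,295,108,311),pb=(300,165,330,187),pm1=(305,266,322,282),pm2=(305,296,322,312)).items():
    s=V[y0:y1,x0:x1]; ys,xs=np.nonzero(s<48); e=(xs.mean()+x0,ys.mean()+y0); print(n,np.round(e,1),len(xs),ray(C,e,39 if 'm' in n else (42 if n=='pb' else 50)).round(1)[0])
E
python3 nudge.py '[{"x": 0.09,"z": 0.3,"aperture": 85},{"z": 0.6,"aperture": 85},{"z": 0.6,"aperture": 85},{"z": 0.4,"aperture": 85},{"z": 0.24,"aperture": 85},{"z": 0.1,"aperture": 85},{"z": 0.05,"aperture": 85},{"aperture": 85}]'
```

```text
stop (291, 326, 44, 9) [561.1 232.2  23. ]
stop (96, 325, 44, 9) [545.6 104.3  23. ]
stop (356, 272, 12, 22) [530.8 267.2  23. ]
stop (153, 272, 12, 21) [515.7 138.8  23. ]
stop (360, 150, 14, 27) [455.8 275.9  23. ]
stop (288, 110, 52, 14) [426.5 248.3  23. ]
db [ 67.3 175.4] 264 [440.6 117.1  50. ]
dm1 [ 93.7 271.9] 155 [498.8 109.4  39. ]
dm2 [ 98.9 302.5] 165 [518.6 107.1  39. ]
pb [314.2 175.3] 183 [456.5 245.3  42. ]
pm1 [312.8 273.8] 106 [514.8 237.8  39. ]
pm2 [312.4 304.1] 102 [534.4 235.2  39. ]
clock: 10.2
eef_pos: [491.5, 241.8, 14.4]
tool_rot: [3.141, 0.001, 3.029]
force: [-0.6, -0.0, 0.5]
width: 85.1
gripper_force: 0.0
```

```bash
python3 nudge.py '[{"aperture": 30},{"aperture": 30},{"aperture": 30},{"aperture": 30},{"aperture": 30}]'
python3 nudge.py '[{"z": -0.1,"aperture": 30},{"z": -0.2,"aperture": 30},{"z": -0.4,"aperture": 30},{"z": -0.6,"aperture": 30},{"z": -0.6,"aperture": 30},{"z": -0.5,"aperture": 30}]'
python3 - <<'E'
from h import *
u=np.array([np.cos(-.122),np.sin(-.122)])
im=cv2.imread('pics/scene0.png')
H,S,V=cv2.split(cv2.cvtColor(im,cv2.COLOR_BGR2HSV)); C=cam('scene')
for n,m in (('dark',((H<20)&(V<90)&(S>80))),('pale',(H>12)&(H<25)&(V>190)),('green',(H>60)&(H<90)&(S>60))):
    m=m.astype(np.uint8); z=np.zeros_like(m); z[230:360,160:310]=m[230:360,160:310]
    for k in sorted(cv2.findContours(z,cv2.RETR_EXTERNAL,cv2.CHAIN_APPROX_NONE)[0],key=cv2.contourArea)[-2:]:
        if cv2.contourArea(k)>200:
            r=cv2.minAreaRect(ray(C,k[:,0],6 if n=='green' else 38)[:,:2].astype(np.float32)); print(n,np.round(r[0],1),np.round(r[1],1),round(r[2],1))
E
```

```text
clock: 10.7
eef_pos: [491.3, 242.0, 14.9]
tool_rot: [3.141, 0.001, 3.029]
force: [0.6, -0.4, 5.1]
width: 44.9
gripper_force: 62.5
clock: 11.3
eef_pos: [490.9, 241.7, 136.2]
tool_rot: [3.141, 0.001, 3.029]
force: [0.4, -0.5, -1.7]
width: 45.0
gripper_force: 61.6
dark [ 598.5 -141.8] [39.9 72.5] 2.3
pale [ 602.8 -254.8] [38.1 68.5] 2.9
green [ 491.9 -249. ] [141.7  75.7] 5.9
green [ 486.6 -145.7] [140.2  96.2] 2.8
```

```bash
python3 nudge.py '[{"x": -0.04,"y": -0.4,"z": -0.08,"aperture": 30},{"x": -0.1,"y": -0.8,"z": -0.2,"aperture": 30},{"x": -0.12,"y": -0.96,"z": -0.2,"aperture": 30},{"x": -0.12,"y": -0.96,"z": -0.2,"aperture": 30},{"x": -0.12,"y": -0.96,"z": -0.2,"aperture": 30},{"x": -0.12,"y": -0.96,"aperture": 30},{"x": -0.12,"y": -0.96,"aperture": 30},{"x": -0.12,"y": -0.96,"aperture": 30},{"x": -0.12,"y": -0.96,"aperture": 30},{"x": -0.12,"y": -0.9,"aperture": 30},{"x": -0.08,"y": -0.7,"rz": -1,"aperture": 30},{"x": -0.02,"y": -0.44,"rz": -2,"aperture": 30}]'
python3 nudge.py '[{"aperture": 30},{"aperture": 30},{"aperture": 30}]'
python3 - <<'E'
from h import *
to([495,-259,50],3.18); C=cam('wrist')
im=ctrl.get_image('wrist'); cv2.imwrite('pics/w5.png',im)
E
```

```text
clock: 12.5
eef_pos: [494.4, -264.0, 178.6]
tool_rot: [-3.139, -0.0, -3.106]
force: [-0.5, 0.4, -1.3]
width: 44.8
gripper_force: 61.7
clock: 12.8
eef_pos: [495.5, -258.3, 178.2]
tool_rot: [3.141, -0.0, -3.103]
force: [0.1, 0.1, -0.9]
width: 44.7
gripper_force: 61.7
t 12.8 at [ 495.5 -258.3  178.2] yaw -3.103 F [ 0.1  0.1 -0.9] go [  0.5  -0.8 128.2] rv [ 0.001 -0.    -0.   ]
```

View pics/w5.png

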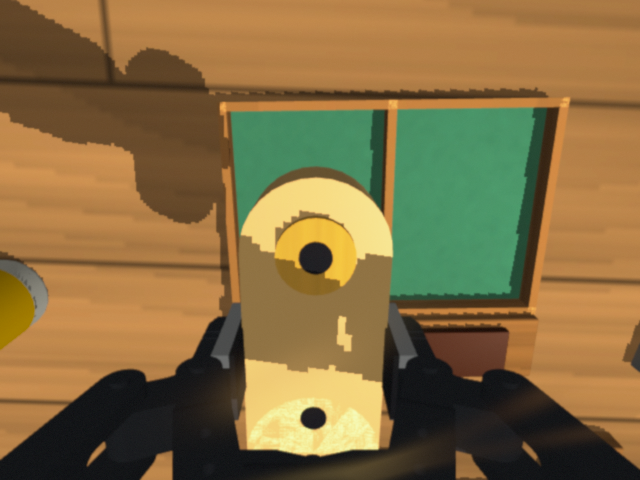

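The handle is held straight over the left, pale-tile bay. The wall tops are near (226,105), (392,103) and (565,101). I'll check the bay centre from them.

```bash
python3 - <<'E'
from h import *
C=cam('wrist')
for z in (22,28): print(z,ray(C,[(226,105),(392,103),(565,101),(530,307)],z).round(1)[:,:2].tolist())
E
```

```text
22 [[419.9, -321.0], [414.3, -209.5], [408.6, -93.6], [561.2, -87.4]]
28 [[419.9, -319.8], [414.4, -210.6], [408.8, -97.0], [558.3, -90.9]]
```

```bash
python3 nudge.py '[{"x": 0.04,"y": -0.04,"z": 0.4,"aperture": 30},{"z": 0.8,"aperture": 30},{"z": 0.8,"aperture": 30},{"z": 0.7,"aperture": 30},{"z": 0.4,"aperture": 30},{"z": 0.16,"aperture": 30},{"z": 0.1,"aperture": 30},{"aperture": 30},{"aperture": 30}]'
python3 nudge.py '[{"z": 0.02,"aperture": 30},{"z": 0.02,"aperture": 30},{"aperture": 30}]'
```

```text
clock: 13.75
eef_pos: [494.4, -262.3, 11.1]
tool_rot: [-3.141, 0.002, -3.104]
force: [-0.7, 0.3, -1.8]
width: 45.1
gripper_force: 61.7
clock: 14.05
eef_pos: [493.6, -262.2, 8.3]
tool_rot: [-3.141, 0.0, -3.104]
force: [-0.0, -1.0, -1.7]
width: 45.1
gripper_force: 61.7
```

```bash
python3 nudge.py '[{"z": 0.02,"aperture": 30},{"z": 0.01,"aperture": 30},{"aperture": 30}]'
python3 nudge.py '[{"aperture": 62},{"aperture": 62},{"aperture": 62}]'
python3 nudge.py '[{"z": -0.2,"aperture": 62},{"z": -0.6,"aperture": 62},{"z": -0.8,"aperture": 62},{"z": -0.8,"aperture": 62},{"aperture": 62}]'; python3 - <<'E'
from h import *
to([475,113,135],3.021)
im=ctrl.get_image('wrist'); cv2.imwrite('pics/w6.png',im)
E
```

```text
clock: 14.35
eef_pos: [493.4, -262.1, 6.4]
tool_rot: [3.141, -0.0, -3.104]
force: [0.3, -1.1, -1.1]
width: 44.6
gripper_force: 61.7
clock: 14.65
eef_pos: [493.6, -262.2, 6.6]
tool_rot: [-3.141, 0.0, -3.104]
force: [1.0, 1.0, -0.3]
width: 62.3
gripper_force: 0.0
clock: 15.15
eef_pos: [496.9, -263.9, 132.3]
tool_rot: [-3.136, 0.01, -3.105]
force: [0.5, -0.3, 0.5]
width: 61.7
gripper_force: 0.0
t 15.15 at [ 496.9 -263.9  132.3] yaw -3.105 F [ 0.5 -0.3  0.5] go [  8.  377.4  -4.7] rv [-0.004  0.01   0.158]
```

View pics/w6.png

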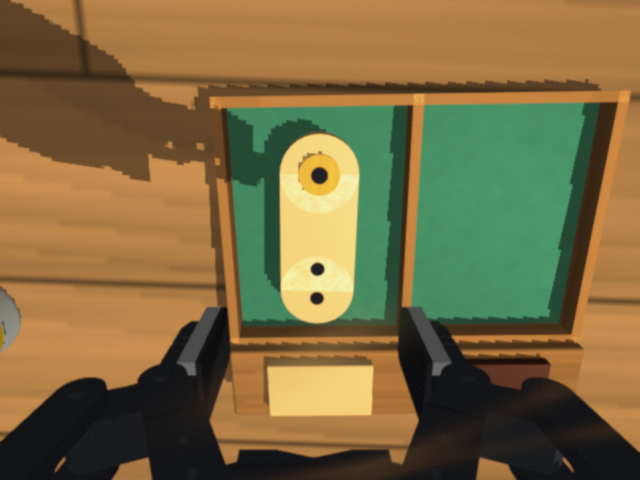

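The pale handle lies flat and bushing up in the middle of the pale-tile bay, with its bushing at (319,176). On to the dark handle.

Scaled: 18 mm is 0.36, 1 mm is 0.02, 0.1 rad is 2.

```bash
python3 nudge.py '[{"y": 0.4,"aperture": 85},{"x": 0.02,"y": 0.8,"aperture": 85},{"x": 0.02,"y": 0.9,"aperture": 85},{"x": 0.02,"y": 0.9,"aperture": 85},{"x": 0.02,"y": 0.9,"aperture": 85},{"x": 0.02,"y": 0.9,"aperture": 85},{"x": 0.02,"y": 0.9,"aperture": 85},{"x": 0.02,"y": 0.9,"aperture": 85},{"x": 0.012,"y": 0.6,"rz": 1.16,"aperture": 85},{"y": 0.36,"rz": 2,"aperture": 85},{"aperture": 85},{"aperture": 85}]'
python3 - <<'E'
from h import *
to([475.4,113.8,14.5],3.021); C=cam('wrist')
im=ctrl.get_image('wrist'); cv2.imwrite('pics/w7.png',im); print(proj(C,[[440.6,117.1,50],[498.8,109.4,39],[518.6,107.1,39]]))
print(ctrl.read_state()['tool_rot'])
V=cv2.cvtColor(im,cv2.COLOR_BGR2HSV)[:,:,2]
for p in proj(C,[[440.6,117.1,50],[498.8,109.4,39],[518.6,107.1,39]]):
    x,y=p.astype(int); s=V[y-12:y+13,x-12:x+13]; ys,xs=np.nonzero(s<48); print(round(xs.mean()+x-12,1),round(ys.mean()+y-12,1),len(xs))
E
```

```text
clock: 16.4
eef_pos: [472.2, 114.7, 125.9]
tool_rot: [-3.14, -0.001, 3.023]
force: [-0.2, -0.2, -0.7]
width: 85.0
gripper_force: 0.0
t 16.4 at [472.2 114.7 125.9] yaw 3.023 F [-0.2 -0.2 -0.7] go [ -3.4  -0.4 111.4] rv [-0.001 -0.001  0.002]
[[312.91273508 197.29050353]
 [311.73836639 291.24587033]
 [311.88278593 321.43330937]]
[-3.14014880e+00 -1.10714183e-03  3.02130322e+00]
309.8 196.6 194
310.7 291.1 146
311.0 321.2 135
```

Units first: shifts go in shares of 50 mm and turns go in units of 0.05 rad. So 30 mm is 0.6, 20 mm is 0.4.

```bash
python3 nudge.py '[{"x": -0.068,"y": -0.02,"z": 0.3,"aperture": 85},{"z": 0.6,"aperture": 85},{"z": 0.6,"aperture": 85},{"z": 0.4,"aperture": 85},{"z": 0.2,"aperture": 85},{"z": 0.1,"aperture": 85},{"z": 0.028,"aperture": 85},{"aperture": 85}]'
python3 nudge.py '[{"aperture": 30},{"aperture": 30},{"aperture": 30},{"aperture": 30},{"aperture": 30}]'
python3 nudge.py '[{"z": -0.1,"aperture": 30},{"z": -0.3,"aperture": 30},{"z": -0.4,"aperture": 30},{"z": -0.4,"aperture": 30},{"z": -0.2,"aperture": 30},{"aperture": 30},{"aperture": 30}]'
```

```text
clock: 17.25
eef_pos: [476.7, 113.7, 15.7]
tool_rot: [3.141, 0.001, 3.02]
force: [1.4, -0.0, 0.3]
width: 84.8
gripper_force: 0.0
clock: 17.75
eef_pos: [476.4, 114.0, 15.9]
tool_rot: [3.141, 0.001, 3.021]
force: [-1.1, -1.0, 6.8]
width: 44.6
gripper_force: 61.9
clock: 18.45
eef_pos: [475.9, 114.0, 84.8]
tool_rot: [-3.142, -0.0, 3.021]
force: [-0.3, -0.2, -3.3]
width: 44.9
gripper_force: 61.8
```

Scaled: 16 mm is 0.32, 15 mm is 0.3.

```bash
python3 nudge.py '[{"x": -0.018,"y": 0.3,"aperture": 30},{"y": 0.56,"aperture": 30},{"y": 0.7,"aperture": 30},{"y": 0.56,"aperture": 30},{"y": 0.32,"aperture": 30},{"y": 0.144,"aperture": 30},{"aperture": 30},{"aperture": 30},{"aperture": 30}]'
python3 - <<'E'
from h import *
to([492.3,242.2,32],3.021)
C=cam('wrist'); cv2.imwrite('pics/w8.png',ctrl.get_image('wrist'))
E
```

```text
clock: 19.35
eef_pos: [492.6, 240.1, 85.0]
tool_rot: [-3.14, -0.0, 3.018]
force: [0.4, 0.4, -1.6]
width: 45.0
gripper_force: 61.8
t 19.35 at [492.6 240.1  85. ] yaw 3.018 F [ 0.4  0.4 -1.6] go [ 0.5  2.1 53. ] rv [-0.001 -0.    -0.003]
```

View pics/w8.png

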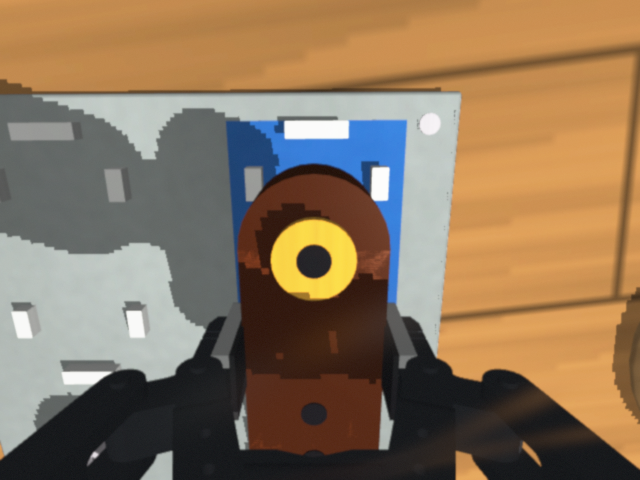

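The dark handle is over the jig. The side stops at (254,183) and (380,182) centre on column 317 and the handle axis is on column 314, so I need about 1.5 to 2 mm towards +y. I'll let it settle and then lower.

```bash
python3 nudge.py '[{"z": 0.1,"aperture": 30},{"z": 0.3,"aperture": 30},{"z": 0.3,"aperture": 30},{"z": 0.1,"aperture": 30},{"aperture": 30},{"aperture": 30}]'
python3 - <<'E'
from h import *
to([492.3,242.2,16],3.021)
E
```

```text
clock: 20.0
eef_pos: [492.9, 242.1, 45.4]
tool_rot: [3.141, 0.0, 3.02]
force: [-0.7, 0.6, -2.2]
width: 44.6
gripper_force: 61.8
t 20.0 at [492.9 242.1  45.4] yaw 3.02 F [-0.7  0.6 -2.2] go [ 0.6  0.1 29.4] rv [ 0.     0.    -0.001]
```

Scaled: 8 mm is 0.16, 3 mm is 0.06.

```bash
python3 nudge.py '[{"x": 0.012,"z": 0.16,"aperture": 30},{"z": 0.16,"aperture": 30},{"z": 0.06,"aperture": 30},{"z": 0.06,"aperture": 30},{"z": 0.04,"aperture": 30},{"aperture": 30}]'
python3 nudge.py '[{"z": 0.04,"aperture": 30},{"z": 0.02,"aperture": 30},{"aperture": 30}]'
```

```text
clock: 20.6
eef_pos: [491.9, 242.1, 20.8]
tool_rot: [-3.141, -0.0, 3.021]
force: [0.8, -0.8, -2.7]
width: 45.0
gripper_force: 61.8
clock: 20.9
eef_pos: [491.9, 242.2, 18.0]
tool_rot: [-3.142, -0.0, 3.021]
force: [0.3, -0.5, -2.3]
width: 44.7
gripper_force: 61.8
```

```bash
python3 nudge.py '[{"z": 0.02,"aperture": 30},{"z": 0.01,"aperture": 30},{"aperture": 30}]'
```

```text
clock: 21.2
eef_pos: [492.0, 242.2, 16.6]
tool_rot: [3.142, -0.0, 3.021]
force: [0.6, 0.2, -1.7]
width: 44.9
gripper_force: 61.8
```

Scaled: 0.7 mm is 0.014.

```bash
python3 nudge.py '[{"z": 0.014,"aperture": 30},{"aperture": 30}]'
python3 nudge.py '[{"aperture": 85},{"aperture": 85},{"aperture": 85},{"aperture": 85}]'
python3 nudge.py '[{"z": -0.2,"aperture": 85},{"z": -0.6,"aperture": 85},{"z": -0.8,"aperture": 85},{"z": -0.6,"aperture": 85},{"aperture": 85},{"aperture": 85}]'
python3 - <<'E'
from h import *
to([492.3,242.2,16],3.021)
im=ctrl.get_image('wrist');cv2.imwrite('pics/w9.png',im)
E
```

```text
clock: 21.4
eef_pos: [492.1, 242.3, 16.0]
tool_rot: [3.141, 0.0, 3.021]
force: [-0.2, -0.6, -2.9]
width: 44.7
gripper_force: 61.8
clock: 21.8
eef_pos: [492.1, 242.3, 16.0]
tool_rot: [3.141, 0.0, 3.021]
force: [-0.6, 0.6, -0.0]
width: 84.8
gripper_force: 0.0
clock: 22.4
eef_pos: [492.3, 242.5, 127.0]
tool_rot: [3.14, 0.002, 3.021]
force: [-0.4, -0.2, -0.1]
width: 85.1
gripper_force: 0.0
t 22.4 at [492.3 242.5 127. ] yaw 3.021 F [-0.4 -0.2 -0.1] go [  0.2  -0.4 111. ] rv [ 0.001  0.002 -0.   ]
```

View pics/w9.png

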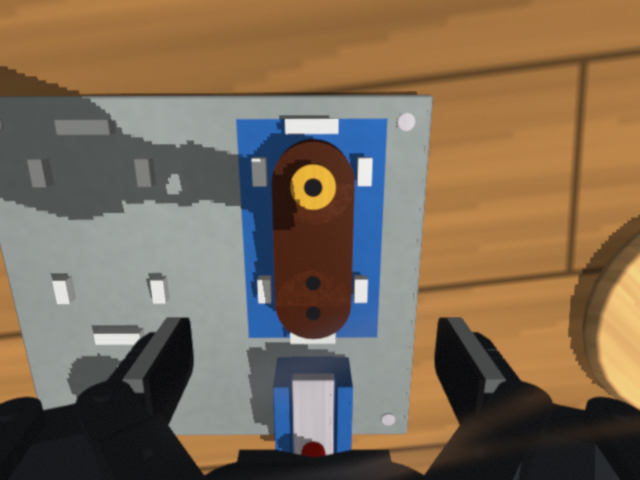

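The dark handle is down between all six stops, with its bushing at (313,187), away from the clamp. The clamp is clear and nothing else has moved, so I'll hand the job in.

```bash
python3 -c "
from cell import ctrl
print(ctrl.finish_job())"
```

```text
the job is handed in; nothing more can be done
None
```

The job is handed in at about 22 s of the 69 s allowed, no verdict returned: the pale handle's bushing is pressed home, the clamp is fully back, the pale handle lies flat in the pale-tile bay, and the dark handle sits unpressed in the open jig.

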